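Load the bench demagnetiser with watch parts

TASK

Demagnetise this batch of steel watch parts: tip the bracelet links out of the aluminium cup into the square dish of the demagnetiser and stand the empty cup back upright in the middle of its cork pad, and lay each watch case from the grey mat flat and face up in a pocket of its own. When everything is loaded, press the start button fully in and let it go, and leave all the parts lying in the machine; do not disturb the loupe and the blue ring.

Things in the scene. Friction and masses are not known exactly. Their poses are not given: they have to be found in the camera images.
- unit: the demagnetiser, fixed to the bench: a grey box 136 mm (its x) by 304 mm (its y) and 45 mm high, origin at the centre of its underside. On its flat top, along its own y: the square dish at +85 mm, the block of four pockets (2 by 2) at -35 mm, the start button at -122 mm
- dish (a point): centre of the inner floor of the dish on the unit, 50 mm above the bench; axes as the unit's. The dish is an open square of dark steel, 108 mm inside, walls 4 mm thick, rim 30 mm above this floor
- start (a joint): travel of the start button: 0 released, 0.006 m fully in; a spring pushes it back (about 5 N when fully in). It is pressed straight down
- start_top (a point): centre of the top of the start button: a black upright cylinder 28 mm across, its top 63 mm above the bench when released
- cup_mid (a point): the loose aluminium pouring cup, 0.14 kg; point over the middle of its floor, half-way up (21.5 mm above its underside). x points to the pouring lip, z up. 43 mm high, 68 mm wide (y), walls 3 mm; inner floor x -23 to +23 mm; front wall slopes out at 45 degrees to the lip at x = +63, z = +21.5 mm; the other walls are upright. Links slide out when it is tipped lip-down 70 degrees or more
- cup_grip (a point): centre of the cup's handle, axes as cup_mid's, at x = -55, z = +12.5 mm from cup_mid: a flat upright plate 9 mm thick (y), 54 mm long (along x) and 30 mm high (z), sticking out backwards from the cup's back wall
- cup_pad: the cork pad that the cup stands on, fixed: 140 by 130 mm, 4 mm thick, origin at the centre of its underside
- loupe: bystander: an aluminium eye loupe standing on the bench beyond the machine (as is a black movement holder, fixed, 26 mm high), 38 mm across, 42 mm high, origin at its underside
- blue_ring: bystander: a blue plastic ring lying on the bench beyond the machine, 40 mm across, 14 mm high, origin at its underside
- link0_mid (a point): centre of a steel bracelet link lying in the cup at the start: a block 16 x 11 x 7 mm, 10 g (four to seven of the seven links are present)
- link1_mid (a point): centre of a steel bracelet link lying in the cup at the start: a block 16 x 11 x 7 mm, 10 g (four to seven of the seven links are present)
- link2_mid (a point): centre of a steel bracelet link lying in the cup at the start: a block 16 x 11 x 7 mm, 10 g (four to seven of the seven links are present)
- link3_mid (a point): centre of a steel bracelet link lying in the cup at the start: a block 16 x 11 x 7 mm, 10 g (four to seven of the seven links are present)
- link4_mid (a point): centre of a steel bracelet link lying in the cup at the start: a block 16 x 11 x 7 mm, 10 g (four to seven of the seven links are present)
- link5_mid (a point): centre of a steel bracelet link lying in the cup at the start: a block 16 x 11 x 7 mm, 10 g (four to seven of the seven links are present)
- link6_mid (a point): centre of a steel bracelet link lying in the cup at the start: a block 16 x 11 x 7 mm, 10 g (four to seven of the seven links are present)
- case0_mid (a point): centre of a stripped steel watch case lying face up on a grey mat (3 mm thick, on the bench) at the start: a disc 34 mm across and 12 mm high (6 mm below and 6 mm above this point) with lugs 20 mm wide that reach out to 20 mm either way along its x axis and up to 1 mm above this point; z is its face side; 50 g (three or four of the four cases are present)
- case1_mid (a point): centre of a stripped steel watch case lying face up on a grey mat (3 mm thick, on the bench) at the start: a disc 34 mm across and 12 mm high (6 mm below and 6 mm above this point) with lugs 20 mm wide that reach out to 20 mm either way along its x axis and up to 1 mm above this point; z is its face side; 50 g (three or four of the four cases are present)
- case2_mid (a point): centre of a stripped steel watch case lying face up on a grey mat (3 mm thick, on the bench) at the start: a disc 34 mm across and 12 mm high (6 mm below and 6 mm above this point) with lugs 20 mm wide that reach out to 20 mm either way along its x axis and up to 1 mm above this point; z is its face side; 50 g (three or four of the four cases are present)
- case3_mid (a point): centre of a stripped steel watch case lying face up on a grey mat (3 mm thick, on the bench) at the start: a disc 34 mm across and 12 mm high (6 mm below and 6 mm above this point) with lugs 20 mm wide that reach out to 20 mm either way along its x axis and up to 1 mm above this point; z is its face side; 50 g (three or four of the four cases are present)
- pocket0 (a point): centre of the floor of one pocket on the unit, 47 mm above the bench; axes as the unit's. A pocket is black-floored, 50 mm square inside, with white walls 4 mm thick and 8 mm high above its floor, so a case in it stands 4 mm proud
- pocket1 (a point): centre of the floor of one pocket on the unit, 47 mm above the bench; axes as the unit's. A pocket is black-floored, 50 mm square inside, with white walls 4 mm thick and 8 mm high above its floor, so a case in it stands 4 mm proud
- pocket2 (a point): centre of the floor of one pocket on the unit, 47 mm above the bench; axes as the unit's. A pocket is black-floored, 50 mm square inside, with white walls 4 mm thick and 8 mm high above its floor, so a case in it stands 4 mm proud
- pocket3 (a point): centre of the floor of one pocket on the unit, 47 mm above the bench; axes as the unit's. A pocket is black-floored, 50 mm square inside, with white walls 4 mm thick and 8 mm high above its floor, so a case in it stands 4 mm proud

How it is judged (in metres and radians):
On the way, in this order (a step that is already met when the one before it is completed fails the run):
1. the cup is tipped, lip down, over the dish (angle between cup_mid's own z axis and vertical above 0.8 rad and horizontal distance between cup_mid and dish below 0.13 m and z of cup_mid in the frame of dish above 0 m), for 0.1 s.
2. all links are in the dish, all cases in pockets, and the cup stands on its pad (x of link0_mid in the frame of dish between -0.056 and 0.056 m and y of link0_mid in the frame of dish between -0.056 and 0.056 m and z of each of link0_mid, link1_mid, link2_mid, link3_mid, link4_mid, link5_mid, link6_mid in the frame of dish below 0.035 m and x of link1_mid in the frame of dish between -0.056 and 0.056 m and y of link1_mid in the frame of dish between -0.056 and 0.056 m and x of link2_mid in the frame of dish between -0.056 and 0.056 m and y of link2_mid in the frame of dish between -0.056 and 0.056 m and x of link3_mid in the frame of dish between -0.056 and 0.056 m and y of link3_mid in the frame of dish between -0.056 and 0.056 m and x of link4_mid in the frame of dish between -0.056 and 0.056 m and y of link4_mid in the frame of dish between -0.056 and 0.056 m and x of link5_mid in the frame of dish between -0.056 and 0.056 m and y of link5_mid in the frame of dish between -0.056 and 0.056 m and x of link6_mid in the frame of dish between -0.056 and 0.056 m and y of link6_mid in the frame of dish between -0.056 and 0.056 m and ((horizontal distance between case0_mid and pocket0 below 0.013 m and z of case0_mid in the frame of pocket0 below 0.0095 m and angle between case0_mid's own z axis and vertical below 0.15 rad) or (horizontal distance between case0_mid and pocket1 below 0.013 m and z of case0_mid in the frame of pocket1 below 0.0095 m and angle between case0_mid's own z axis and vertical below 0.15 rad) or (horizontal distance between case0_mid and pocket2 below 0.013 m and z of case0_mid in the frame of pocket2 below 0.0095 m and angle between case0_mid's own z axis and vertical below 0.15 rad) or (horizontal distance between case0_mid and pocket3 below 0.013 m and z of case0_mid in the frame of pocket3 below 0.0095 m and angle between case0_mid's own z axis and vertical below 0.15 rad)) and ((horizontal distance between case1_mid and pocket0 below 0.013 m and z of case1_mid in the frame of pocket0 below 0.0095 m and angle between case1_mid's own z axis and vertical below 0.15 rad) or (horizontal distance between case1_mid and pocket1 below 0.013 m and z of case1_mid in the frame of pocket1 below 0.0095 m and angle between case1_mid's own z axis and vertical below 0.15 rad) or (horizontal distance between case1_mid and pocket2 below 0.013 m and z of case1_mid in the frame of pocket2 below 0.0095 m and angle between case1_mid's own z axis and vertical below 0.15 rad) or (horizontal distance between case1_mid and pocket3 below 0.013 m and z of case1_mid in the frame of pocket3 below 0.0095 m and angle between case1_mid's own z axis and vertical below 0.15 rad)) and ((horizontal distance between case2_mid and pocket0 below 0.013 m and z of case2_mid in the frame of pocket0 below 0.0095 m and angle between case2_mid's own z axis and vertical below 0.15 rad) or (horizontal distance between case2_mid and pocket1 below 0.013 m and z of case2_mid in the frame of pocket1 below 0.0095 m and angle between case2_mid's own z axis and vertical below 0.15 rad) or (horizontal distance between case2_mid and pocket2 below 0.013 m and z of case2_mid in the frame of pocket2 below 0.0095 m and angle between case2_mid's own z axis and vertical below 0.15 rad) or (horizontal distance between case2_mid and pocket3 below 0.013 m and z of case2_mid in the frame of pocket3 below 0.0095 m and angle between case2_mid's own z axis and vertical below 0.15 rad)) and ((horizontal distance between case3_mid and pocket0 below 0.013 m and z of case3_mid in the frame of pocket0 below 0.0095 m and angle between case3_mid's own z axis and vertical below 0.15 rad) or (horizontal distance between case3_mid and pocket1 below 0.013 m and z of case3_mid in the frame of pocket1 below 0.0095 m and angle between case3_mid's own z axis and vertical below 0.15 rad) or (horizontal distance between case3_mid and pocket2 below 0.013 m and z of case3_mid in the frame of pocket2 below 0.0095 m and angle between case3_mid's own z axis and vertical below 0.15 rad) or (horizontal distance between case3_mid and pocket3 below 0.013 m and z of case3_mid in the frame of pocket3 below 0.0095 m and angle between case3_mid's own z axis and vertical below 0.15 rad)) and horizontal distance between cup_mid and cup_pad below 0.045 m and z of cup_mid in the frame of cup_pad between 0.02 and 0.031 m and angle between cup_mid's own z axis and vertical below 0.1 rad), for 0.2 s.
3. the start button is pressed fully in (value of joint start above 0.0045 m), for 0.05 s.
At the end, for the whole second after the job is handed in: Every link lies inside the dish below its rim; every case lies flat (tilt under 0.15 rad), face up, in a pocket of its own; the cup stands upright on the cork pad, its middle within 45 mm of the pad's centre; the button is up again; all is at rest (all of step 2 and linear speed of each of link0, link1, link2, link3, link4, link5, link6, case0, case1, case2, case3, cup below 0.03 m/s and value of joint start below 0.0015 m); the robot touches nothing.
It fails at once if the loupe or the blue ring is moved more than 30 mm (distance of any of loupe, blue_ring from where it was at the start of the episode above 0.03 m).
Of link0, link1, link2, link3, link4, link5, link6 only 4 to 7 are there at a start; the rules pass over those that are not, and their reading is None.
Of case0, case1, case2, case3 only 3 to 4 are there at a start; the rules pass over those that are not, and their reading is None.
At some moment in a run one of case0, case1, case2, case3 may be knocked a few centimetres aside while the robot is not near it.
It also fails if it takes over 208 s, if anything falls off the work surface, if the arm or the gripper's body presses on something with over 40 N, if the wrist force passes 120 N, or if a joint passes its speed limit or range.

ROBOT

A 6-joint arm with a two-finger parallel gripper is mounted at the origin on the work surface. World frame = base frame: x ahead of the robot, y to its left, z up, the work surface at z = 0. Lengths are in mm, angles in rad, forces in N, time in s.
With the tool pointing down it reaches from about 300 to 775 mm from the base axis. Payload 14.6 kg.
Tool frame: the origin (TCP) lies at the very end of the fingers, on their centre line; the grasp point (between the pads) lies 19 mm behind it; z points along the fingers, y is the line along which they close (so a half turn about z gives the same grasp; the last joint's range is limited). The gripper opens to 94 mm and grips with 3 to 60 N. Pads are 16 mm wide; open, the fingers measure 119 mm over their backs; the gripper's body (75 mm by 177 mm) begins 78 mm behind the grasp point.
Start: joints at [-1.263, 0.3, 1.521, -0, 1.321, -0.067], TCP at [201.34, -511.812, 205.446] pointing down, gripper open.
Joint ranges: [-3.03, 3.03], [-0.79, 2.21], [0.23, 2.52], [-1.04, 4.18], [0, 3.07], [-2.55, 2.55]. Speed limits (rad/s): [2.22, 2.22, 2.57, 3.14, 3.14, 3.14].

INTERFACE

Orientations are given as [roll, pitch, yaw] about the fixed x, y, z axes, in that order (R = Rz(yaw) Ry(pitch) Rx(roll)).
In Python, from cell import manip, eyes, ticket gives the robot as it stands. The module is installed in compiled form; this text tells all that it offers.
- The arm moves only by the tool arm_command, never from a script. Its argument "plan" is a list of rows, each a list of 5 numbers: the opening, from -1 (shut) to 1 (fully open), then the shift along the tool's x, y, z in m, then the turn about the tool's z in rad. In form: [[jaw, dx, dy, dz, roll], ...]. A call has 1 to 20 rows; each row shifts and turns the commanded pose from where the row before left it, along the tool's axes as they then stand; what a row does not reach is not made up. A row lasts 1/8 s, in which the tool goes at most 62.5 mm and 10.7 degrees, less where a joint would pass 70% of its speed; a pose out of reach is approached as far as the arm can. A call is refused whole if a number of a shift passes 0.0625 or a number of a turn 0.188, either way. A call with a gripper value outside its range is refused whole. The fingers move at their own pace and stop on an object; "newtons" is the grip in N (left out, the last holds). Time passes only in rows, so rows that do not move let the fingers close. It gives the time, the measured TCP pose, the force, the opening and the grip force at its end, in the units of the state.
- manip.read_state(): the state, without advancing time (a new reading comes with each control period).
- eyes.camera(name): name is "side" or "top" or "wrist"; returns a dict with "img" (400x640x3 uint8, blue, green, red), "z_map" (400x640 float32, mm along the optical axis (not along the pixel's ray), 0 where there is no reading), "fx", "fy", "cx", "cy" (pixels), "dist" ([k1, k2, p1, p2, k3] as OpenCV has them; the pictures are not rectified), "eye" and "orientation" of the camera in the world. Camera axes: x right, y down, z forward; pixel columns grow to the right and rows downward; lengths in mm; the calibration is good to about 2 mm. A picture is of the moment at which its call begins.
- ticket.sign_off(): hands the job in; it is judged then, once.
The state is a dict: "clock": time; "joints": joint angles; "qd": joint speeds; "effort": joint torques, N m; "eef_pos": TCP position; "eef_rot": TCP orientation; "wrist_force": force on the tool from outside, world axes, zero at the start; "moment": the same for the moment, N m; "finger_gap": finger opening in mm; "finger_force": force on a finger pad.
Only numpy, scipy, OpenCV 4.12 (cv2) and the standard library are available. Lean on these libraries where they do the work, as an engineer would, in place of code of your own. Each camera call takes 0.05 s, during which the arm holds its last target. There are 200 camera calls.

## Working session

There is one attempt and no reset: what is moved stays moved. The work goes in short steps, Python scripts to look and compute and a tool call to move; the robot and the scene stay as the last step left them, time stands still between calls to the robot, and variables do not carry over. Pictures are saved under pics/ and viewed, at most 14 in all, crops included, and the job is handed in when it is done.

Besides the shell and the picture viewer there is one more tool, called after "Request:" by a JSON object that holds its "name" and its "arguments". arm_command: Moves the arm, as the interface text tells. Its arguments: {"type":"object","properties":{"plan":{"type":"array"},"newtons":{"type":"number"}},"required":["plan"]}

```bash
mkdir -p pics; cat > h.py <<'E'
import numpy as np, cv2
from scipy.spatial.transform import Rotation as R
from cell import manip, eyes, ticket
def cam(n):
    c=eyes.camera(n); c['K']=np.array([[c['fx'],0,c['cx']],[0,c['fy'],c['cy']],[0,0,1.]]); c['d']=np.array(c['dist'],float)
    o=np.array(c['orientation'],float); c['R']=o if o.shape==(3,3) else R.from_euler('xyz',o).as_matrix()
    c['eye']=np.array(c['eye'],float); return c
def ray(c,px):
    p=cv2.undistortPoints(np.array(px,float).reshape(-1,1,2),c['K'],c['d']).reshape(-1,2)
    return np.c_[p,np.ones(len(p))]@c['R'].T
def onplane(c,px,z):
    d=ray(c,px); return c['eye']+d*((z-c['eye'][2])/d[:,2])[:,None]
def cloud(c):
    z=c['z_map']; v,u=np.mgrid[0:400,0:640]
    d=ray(c,np.c_[u.ravel(),v.ravel()]); return (c['eye']+d*z.reshape(-1,1)).reshape(400,640,3)
def proj(c,P):
    return cv2.projectPoints(np.array(P,float).reshape(-1,3),cv2.Rodrigues(c['R'].T)[0],-c['R'].T@c['eye'],c['K'],c['d'])[0].reshape(-1,2)
E
python3 - <<'E'
from h import *
print(manip.read_state())
for n in('top','side','wrist'):
    c=cam(n); cv2.imwrite(f'pics/{n}0.png',c['img']); print(n,c['eye'],c['orientation'],c['fx'],c['cx'],c['cy'],c['dist'])
    np.savez(f'{n}0.npz',**c)
E
```

```text
{'clock': 0.0, 'joints': array([-1.26258803e+00,  3.00471728e-01,  1.52160298e+00, -7.37687692e-07,
        1.32071215e+00, -6.65886960e-02]), 'qd': array([-0.00168724, -0.00028455, -0.00196076, -0.00041307, -0.00071019,
       -0.00173052]), 'effort': array([ 8.55446451e-04, -5.31803226e+01, -3.52739596e+01,  7.08506349e-02,
        2.42993556e-02, -1.26439249e-04]), 'eef_pos': array([ 201.26504946, -511.55566858,  204.87673075]), 'eef_rot': array([-3.14040105e+00, -7.87486524e-05,  3.74797124e-01]), 'wrist_force': array([-0.20823239, -0.37837094,  0.83513563]), 'moment': array([ 0.01853168,  0.01922014, -0.04382673]), 'finger_force': 0.0, 'finger_gap': 94.0729121270446}
top [ 515.68844177   -1.8208285  1212.34401277] [-3.06756753  0.00854441 -1.5919142 ] 416.92241993668017 319.7069085930318 192.93726003735318 [-0.02090728  0.          0.          0.          0.        ]
side [ 318.78869229 -820.0311824   568.20020964] [-2.08170207 -0.0246141  -0.35561858] 377.04194974617616 328.19468495506766 195.75514146120778 [0.02795864 0.         0.         0.         0.        ]
wrist [ 280.87298998 -480.96769292  384.67017791] [ 2.85031832e+00  1.26644851e-03 -1.19577026e+00] 311.2201055781715 320.9316800874002 199.24181898416666 [-0.01762559  0.          0.          0.          0.        ]
```

View pics/top0.png

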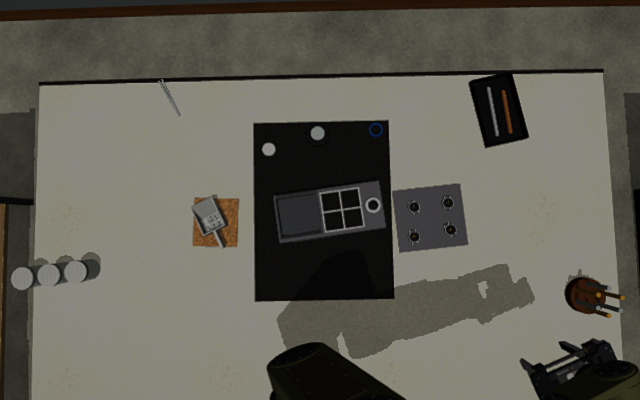

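View pics/side0.png

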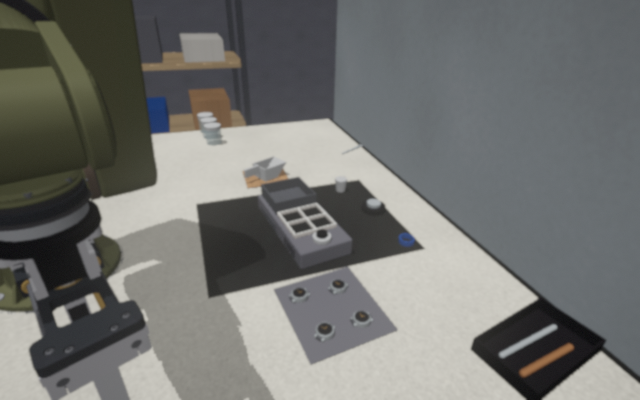

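```bash
python3 - <<'E'
from h import *
c=dict(np.load('top0.npz')); P=cloud(c); z=P[...,2]
def roi(u0,u1,v0,v1):
    m=np.zeros((400,640),bool); m[v0:v1,u0:u1]=1; return m
# unit
m=roi(262,392,172,250)&(z>38)&(z<95)
r=cv2.minAreaRect(P[m][:,:2].astype(np.float32)); print('unit',r,np.median(z[roi(300,310,225,232)]))
# pockets: white walls
g=c['img'].min(2)
m=(roi(315,366,183,237)&(g>120)).astype(np.uint8)
n,l,s,ce=cv2.connectedComponentsWithStats(m); k=1+np.argmax(s[1:,4])
v,u=np.where(l==k); W=onplane(c,np.c_[u,v],55.); r=cv2.minAreaRect(W[:,:2].astype(np.float32)); print('pocketblock',r,s[k])
# mat floor and cases
m=roi(396,464,186,248); print('mat z',np.median(z[m]))
mm=(m&(z>8)&(z<25)).astype(np.uint8); n,l,s,ce=cv2.connectedComponentsWithStats(mm)
for k in range(1,n):
    if s[k,4]>20: print('case?',s[k],onplane(c,ce[k:k+1],9.)[0].round(1),P[l==k].mean(0).round(1))
# cup
m=roi(185,245,188,255); 
hsv=cv2.cvtColor(c['img'],cv2.COLOR_BGR2HSV)
print('pad z',np.median(z[m]))
cm=m&(z>15)&(z<70); Q=P[cm]; print('cup',Q.mean(0),cv2.minAreaRect(Q[:,:2].astype(np.float32)),Q[:,2].max())
pm=roi(175,255,180,260)&(hsv[...,1]>90)&(hsv[...,0]<25)
v,u=np.where(pm);W=onplane(c,np.c_[u,v],4.);print('pad',cv2.minAreaRect(W[:,:2].astype(np.float32)))
for a,(u0,u1,v0,v1),f in(('cup',(175,255,180,260),8),('unit',(262,392,165,255),6),('cases',(390,470,180,255),8)):
    im=cv2.resize(c['img'][v0:v1,u0:u1],None,fx=f,fy=f,interpolation=cv2.INTER_CUBIC); cv2.imwrite(f'pics/{a}1.png',im)
a=cv2.imread('pics/cup1.png');b=cv2.imread('pics/cases1.png');
a=cv2.resize(a,(390,390));b=cv2.resize(b,(400,375)); o=np.zeros((390,795,3),np.uint8); o[:,:390]=a;o[:375,395:795]=b; cv2.imwrite('pics/mix1.png',o)
E
```

```text
unit ((551.7979736328125, -18.023574829101562), (136.02407836914062, 304.3260498046875), 7.072231769561768) 49.149436693101165
pocketblock ((558.4849853515625, -53.32912063598633), (2.773885488510132, 11.102295875549316), 88.5786361694336) [341 206   2   5   7]
mat z 3.789653980943285
case? [442 196  12  14 128] [ 569.4 -361.1    9. ] [ 569.2 -359.4   14.8]
case? [408 199  12  15 130] [ 561.2 -262.8    9. ] [ 561.  -261.5   14.9]
case? [443 222  14  15 135] [ 492.9 -365.1    9. ] [ 493.  -363.3   14.7]
case? [408 228  12  17 134] [ 475.8 -259.8    9. ] [ 476.  -258.5   14.9]
pad z 3.2513906510896504
cup [541.60074204 322.60440711  35.68165952] ((522.0621337890625, 312.92822265625), (144.95603942871094, 69.8072280883789), 25.312026977539062) 58.12577023877111
pad ((528.2048950195312, 311.59869384765625), (128.8295440673828, 138.25462341308594), 87.61609649658203)
```

View pics/mix1.png

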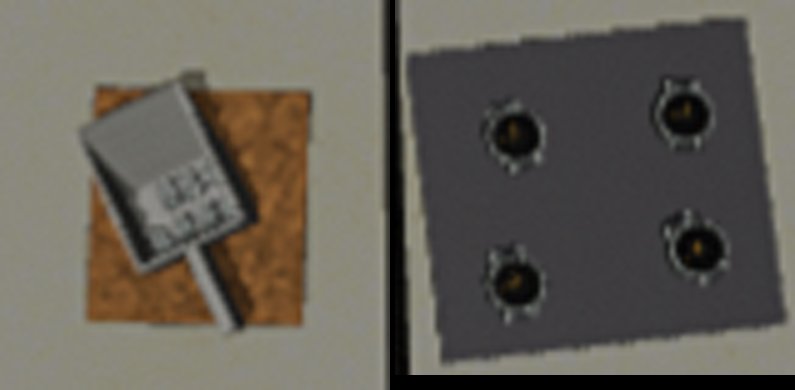

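The pictures show four cases on the mat, the cup with its handle towards the robot, and four pockets. The cases come first, because the arm starts near them.

Request:
{"name": "arm_command", "arguments": {"plan": [[0.3,0,0,0,-0.178],[0.3,0,0,0,0],[0.3,0,0,0,0]], "newtons": 20}}

```text
clock: 0.52
eef_pos: [201.3, -511.8, 205.4]
eef_rot: [-3.141, -0.0, 0.549]
wrist_force: [-0.2, 0.1, -0.1]
finger_gap: 67.2
finger_force: 0.0
```

```bash
cat >> h.py <<'E'
U=np.array([551.8,-18.0]); a=np.deg2rad(7.07); ux=np.array([np.cos(a),np.sin(a)]); uy=np.array([-np.sin(a),np.cos(a)])
def upt(x,y): return U+x*ux+y*uy
POCK=[upt(sx*27,-35+sy*27) for sx in(1,-1) for sy in(-1,1)]
def go(*targets,psi=None):
    "print tool-frame shift (mm) from the present pose through targets (world mm)"
    s=manip.read_state(); p=s['eef_pos'].copy(); Rm=R.from_euler('xyz',s['eef_rot']).as_matrix()
    print('t',round(s['clock'],2),'pos',p.round(1),'rot',s['eef_rot'].round(3),'gap',round(s['finger_gap'],1))
    for t in targets: t=np.array(t,float); print(t.round(1),'shift',(Rm.T@(t-p)).round(1)); p=t
E
python3 - <<'E'
from h import *
print(np.round(POCK,1),upt(0,85),upt(0,-122)); go()
E
```

```text
[[586.2 -76.2]
 [579.6 -22.6]
 [532.6 -82.9]
 [526.  -29.3]] [541.33804054  66.35370415] [ 566.81598888 -139.07237537]
t 0.53 pos [ 201.3 -511.8  205.4] rot [-3.141 -0.     0.549] gap 67.2
```

Request:
{"name": "arm_command", "arguments": {"plan": [[0.3,0,0,0,-0.18],[0.3,0,0,0,-0.18],[0.3,0.0346,0.0197,0.005,0],[0.3,0.0346,0.0197,0.01,0],[0.3,0.0346,0.0197,0.01,0],[0.3,0.0346,0.0197,0.01,0],[0.3,0.0346,0.0197,0.01,0],[0.3,0.0346,0.0197,0.01,0],[0.3,0.0346,0.0197,0.01,0],[0.3,0.0346,0.0197,0.01,0],[0.3,0.0346,0.0197,0.01,0],[0.3,0.0346,0.0197,0.01,0],[0.3,0,0,0,0],[0.3,0,0,0,0]]}}

```text
clock: 2.28
eef_pos: [568.3, -358.8, 110.4]
eef_rot: [-3.141, 0.0, 0.911]
wrist_force: [-1.4, -0.2, 0.1]
finger_gap: 61.1
finger_force: 0.0
```

```bash
python3 - <<'E'
from h import *
go((569.2,-359.8,50),(569.2,-359.8,10.5))
c=cam('wrist'); P=cloud(c); m=((P[...,2]>12)&(P[...,2]<18)&(c['z_map']>0)).astype(np.uint8)
n,l,s,ce=cv2.connectedComponentsWithStats(m)
for k in range(1,n):
    if s[k,4]>60: print(s[k],P[l==k].mean(0).round(1), [round(float(x),1) for x in (P[l==k].min(0)+P[l==k].max(0))/2])
cv2.imwrite('pics/wrist1.png',c['img'])
E
```

```text
t 2.27 pos [ 568.3 -358.8  110.4] rot [-3.141  0.     0.911] gap 61.1
[ 569.2 -359.8   50. ] shift [-0.3  1.3 60.4]
[ 569.2 -359.8   10.5] shift [ 0.   0.  39.5]
[126   0  69  81 400] [ 550.3 -172.4   15. ] [549.1, -172.5, 15.0]
[ 228  102   39   40 1233] [ 563.2 -263.3   15.7] [563.0, -263.4, 15.0]
[538 104 102 169 793] [ 776.5 -485.5   15. ] [786.3, -529.3, 15.0]
[583 155  57  51 628] [ 793.4 -509.1   14.4] [794.2, -509.8, 14.6]
[ 156  160   39   36 1082] [ 478.6 -260.3   15.5] [477.7, -260.1, 14.8]
[307 183  35  35 992] [ 572.3 -359.7   15.6] [571.1, -360.3, 14.9]
[605 199  35  33 414] [ 788.2 -549.3   14.8] [790.0, -550.0, 15.0]
[271 236  11  29 200] [ 504.6 -371.1   15.4] [501.4, -369.5, 14.8]
[615 241  25  27 179] [ 775.9 -590.5   14.9] [777.4, -590.0, 15.0]
```

View pics/wrist1.png

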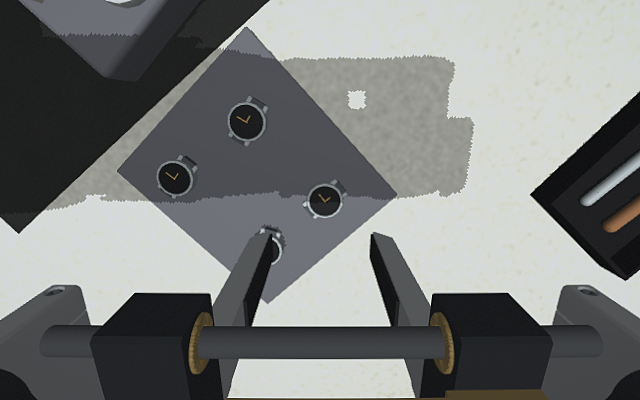

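Four watch cases are in view at (247,120), (175,177), (325,200) and (270,245). The target is (325,200), ahead of the finger tips, and the two cameras agree to about 2 mm.

Request:
{"name": "arm_command", "arguments": {"plan": [[0.3,0.0005,0.002,0.03,0],[0.3,0,0,0.03,0],[0.3,0,0,0.02,0],[0.3,0,0,0.015,0],[0.3,0,0,0.005,0],[0.3,0,0,0,0],[-1,0,0,0,0],[-1,0,0,0,0],[-1,0,0,0,0],[-1,0,0,0,0],[-1,0,0,-0.01,0],[-1,0,0,-0.03,0],[-1,0,0,-0.03,0],[-1,0,0,-0.03,0],[-1,0,0,0,0]], "newtons": 20}}

```text
clock: 4.2
eef_pos: [571.6, -360.0, 113.4]
eef_rot: [3.137, -0.0, 0.913]
wrist_force: [0.7, 0.9, -0.9]
finger_gap: 32.7
finger_force: 20.0
```

```bash
python3 - <<'E'
from h import *
go((*POCK[0],110),(*POCK[0],57))
c=cam('wrist'); cv2.imwrite('pics/wrist2.png',c['img'][150:400,150:500])
E
```

```text
t 4.2 pos [ 571.6 -360.   113.4] rot [ 3.137 -0.     0.913] gap 32.7
[586.2 -76.2 110. ] shift [ 233.5 -162.     2.7]
[586.2 -76.2  57. ] shift [-0.  -0.2 53. ]
```

View pics/wrist2.png

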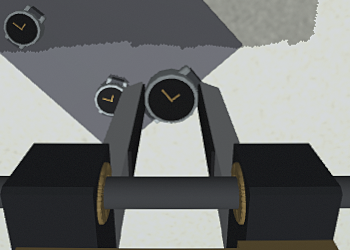

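```bash
python3 - <<'E'
from h import *
c=cam('wrist'); P=cloud(c); t=manip.read_state()['eef_pos']
roi=np.zeros((400,640),np.uint8); cv2.circle(roi,(321,246),27,1,-1)
m=(roi>0)&(abs(P[...,2]-t[2]-4.5)<8); Q=P[m]; print(m.sum(),Q.mean(0),(Q.min(0)+Q.max(0))/2,np.ptp(Q,axis=0), t)
hsv=c['img'][...,:].min(2)
n=np.c_[Q[:,0]-Q[:,0].mean(),Q[:,1]-Q[:,1].mean(),np.ones(len(Q))]; print(np.linalg.lstsq(n,Q[:,2],rcond=None)[0])
E
```

```text
2273 [ 573.00797117 -358.35902547  115.61533758] [ 572.35945585 -359.84172304  113.58836136] [33.3795425  33.67174283 14.06510055] [ 570.43420895 -359.2021995   109.8920272 ]
[-5.33926202e-02 -6.06337074e-02  1.15615338e+02]
```

Request:
{"name": "arm_command", "arguments": {"plan": [[-1,0.029,-0.02,0,0],[-1,0.029,-0.02,0,0],[-1,0.029,-0.02,0,0],[-1,0.029,-0.02,0,0],[-1,0.029,-0.02,0,0],[-1,0.029,-0.02,0,0],[-1,0.029,-0.02,0,0],[-1,0.029,-0.022,0,0],[-1,0,0,0,0],[-1,0,0,0,0],[-1,0,0,0,0]]}}

```text
clock: 5.68
eef_pos: [584.2, -77.7, 110.0]
eef_rot: [-3.141, 0.0, 0.912]
wrist_force: [-0.1, 0.3, -0.1]
finger_gap: 32.5
finger_force: 20.0
```

```bash
python3 - <<'E'
from h import *
go((*(POCK[0]+[-1,-.7]),57))
c=cam('wrist'); cv2.imwrite('pics/wrist3.png',c['img'][:,100:540])
E
```

```text
t 5.67 pos [584.2 -77.7 110. ] rot [-3.141  0.     0.912] gap 32.5
[585.2 -76.9  57. ] shift [ 1.3  0.4 53. ]
```

View pics/wrist3.png

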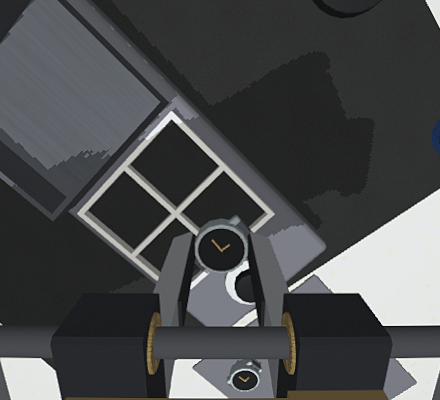

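The case is held at (220,245), over the pocket grid next to the button. I'll lower it and release.

Request:
{"name": "arm_command", "arguments": {"plan": [[-1,0.001,0,0.025,0],[-1,0,0,0.02,0],[-1,0,0,0.008,0],[-1,0,0,0,0],[-0.06,0,0,0,0],[-0.06,0,0,0,0],[-0.06,0,0,-0.01,0],[0.1,0,0,-0.025,0],[0.3,0,0,-0.025,0],[0.3,0,0,0,0],[0.3,0,0,0,0]]}}

```text
clock: 7.1
eef_pos: [584.7, -75.9, 116.9]
eef_rot: [-3.141, 0.0, 0.913]
wrist_force: [0.2, -0.4, -0.9]
finger_gap: 61.1
finger_force: 0.0
```

```bash
cat >> h.py <<'E'
def discs():
    "case discs from the top view, by height"
    c=cam('top'); P=cloud(c); z=P[...,2]
    for nm,u0,u1,v0,v1,lo,hi in(('mat',396,480,180,255,8,25),('pock',312,368,178,242,56.7,70)):
        m=np.zeros((400,640),np.uint8); m[v0:v1,u0:u1]=((z>lo)&(z<hi))[v0:v1,u0:u1]
        n,l,s,ce=cv2.connectedComponentsWithStats(m)
        for k in range(1,n):
            if s[k,4]>30:
                Q=P[l==k]; print(nm,s[k,4],((Q.min(0)+Q.max(0))/2).round(1),'ztop',np.percentile(Q[:,2],[10,90]).round(1))
    return c,P
E
python3 - <<'E'
from h import *
go((562.5,-262.5,110),(562.5,-262.5,10.5)); c,P=discs(); print(POCK)
E
```

```text
t 7.1 pos [584.7 -75.9 116.9] rot [-3.141  0.     0.913] gap 61.1
[ 562.5 -262.5  110. ] shift [-161.3   96.6    6.9]
[ 562.5 -262.5   10.5] shift [ 0.   0.1 99.5]
mat 134 [ 562.9 -263.    15.7] ztop [10.  18.3]
mat 131 [ 493.1 -364.2   14.4] ztop [10.4 17.4]
mat 130 [ 475.4 -259.1   14.7] ztop [11.  18.3]
[array([586.22578234, -76.20537355]), array([579.57936103, -22.6159615 ]), array([532.63637029, -82.85179486]), array([525.98994898, -29.26238281])]
```

Request:
{"name": "arm_command", "arguments": {"plan": [[0.3,-0.0269,0.0161,0,0],[0.3,-0.0269,0.0161,0,0],[0.3,-0.0269,0.0161,0,0],[0.3,-0.0269,0.0161,0.002,0],[0.3,-0.0269,0.0161,0.002,0],[0.3,-0.0269,0.0161,0.0025,0],[0.3,0,0,0.02,0],[0.3,0,0,0.035,0],[0.3,0,0,0.03,0],[0.3,0,0,0.014,0],[0.3,0,0,0,0],[-1,0,0,0,0],[-1,0,0,0,0],[-1,0,0,0,0],[-1,0,0,0,0],[-1,0,0,-0.01,0],[-1,0,0,-0.03,0],[-1,0,0,-0.03,0],[-1,0,0,-0.03,0],[-1,0,0,0,0]]}}

```text
clock: 9.65
eef_pos: [563.7, -263.2, 114.6]
eef_rot: [3.137, -0.001, 0.913]
wrist_force: [-0.3, -0.0, -1.5]
finger_gap: 32.3
finger_force: 20.0
```

```bash
cat >> h.py <<'E'
def held():
    c=cam('wrist'); P=cloud(c); t=manip.read_state()['eef_pos']; m=(abs(P[...,2]-t[2]-4.5)<9)&(np.hypot(P[...,0]-t[0],P[...,1]-t[1])<26)
    v,u=np.where(m); k=(u>288)&(u<355)&(v>215)&(v<280); Q=P[v[k],u[k]]
    print('held',len(Q),((Q.min(0)+Q.max(0))/2-t).round(1),Q.mean(0)-t)
    # cases lying in pockets, as the wrist camera sees them
    m=((P[...,2]>56.7)&(P[...,2]<64)).astype(np.uint8); n,l,s,ce=cv2.connectedComponentsWithStats(m)
    for k in range(1,n):
        Q=P[l==k]; q=Q.mean(0)
        if s[k,4]>150 and np.hypot(*(q[:2]-upt(0,-35)))<60: print('pocketed',s[k,4],((Q.min(0)+Q.max(0))/2).round(1))
    return c,P
E
python3 - <<'E'
from h import *
go((*(POCK[1]+[-1,-.7]),110)); held(); discs()
E
```

```text
t 9.65 pos [ 563.7 -263.2  114.6] rot [ 3.137e+00 -1.000e-03  9.130e-01] gap 32.3
[578.6 -23.3 110. ] shift [ 198.9 -134.9    4.2]
held 2697 [1.8 0.6 4.5] [2.86757762 0.65216234 4.220649  ]
pocketed 556 [581.1 -84.4  59.2]
pock 104 [582.8 -75.9  62. ] ztop [57.6 62.3]
```

Request:
{"name": "arm_command", "arguments": {"plan": [[-1,0.0284,-0.019,0,0],[-1,0.0284,-0.019,0,0],[-1,0.0284,-0.019,0,0],[-1,0.0284,-0.019,0,0],[-1,0.0284,-0.019,0,0],[-1,0.0284,-0.019,0,0],[-1,0.0284,-0.0195,0,0],[-1,0,0,0,0],[-1,0,0,0.02,0],[-1,0,0,0.025,0],[-1,0,0,0.0085,0],[-1,0,0,0,0],[-0.06,0,0,0,0],[-0.06,0,0,0,0],[-0.06,0,0,-0.01,0],[0.1,0,0,-0.025,0],[0.3,0,0,-0.025,0],[0.3,0,0,0,0],[0.3,0,0,0,0]]}}

```text
clock: 12.12
eef_pos: [578.4, -23.7, 117.9]
eef_rot: [-3.141, 0.0, 0.913]
wrist_force: [-0.9, 0.2, -0.4]
finger_gap: 61.0
finger_force: 0.0
```

```bash
python3 - <<'E'
from h import *
discs(); go((494,-364.5,110),(494,-364.5,10.5),(*(POCK[2]+[-1.5,-.7]),110.5)); c,_=held()
cv2.imwrite('pics/wrist4.png',c['img'][:,100:540])
E
```

```text
mat 137 [ 494.6 -364.3   14.4] ztop [10.1 17.8]
mat 134 [ 475.5 -258.8   14.8] ztop [ 9.9 18.5]
t 12.18 pos [578.2 -23.7 117.6] rot [-3.14e+00  1.00e-03  9.13e-01] gap 61.5
[ 494.  -364.5  110. ] shift [-321.1  141.8    7.6]
[ 494.  -364.5   10.5] shift [ 0.1  0.1 99.5]
[531.1 -83.6 110.5] shift [ 244.9 -142.5 -100. ]Traceback (most recent call last):
  File "<stdin>", line 2, in <module>
  File "h.py", line 39, in held
    print('held',len(Q),((Q.min(0)+Q.max(0))/2-t).round(1),Q.mean(0)-t)
                          ~~~~~^^^
    return umr_minimum(a, axis, None, out, keepdims, initial, where)
ValueError: zero-size array to reduction operation minimum which has no identity
```

Request:
{"name": "arm_command", "arguments": {"plan": [[0.3,-0.0401,0.0177,0,0],[0.3,-0.0401,0.0177,0,0],[0.3,-0.0401,0.0177,0,0],[0.3,-0.0401,0.0177,0,0],[0.3,-0.0401,0.0177,0,0],[0.3,-0.0401,0.0177,0.002,0],[0.3,-0.0401,0.0177,0.002,0],[0.3,-0.0404,0.0179,0.0036,0],[0.3,0,0,0.02,0],[0.3,0,0,0.035,0],[0.3,0,0,0.03,0],[0.3,0,0,0.0145,0],[0.3,0,0,0,0],[-1,0,0,0,0],[-1,0,0,0,0],[-1,0,0,0,0],[-1,0,0,0,0],[-1,0,0,-0.03,0],[-1,0,0,-0.04,0],[-1,0,0,-0.03,0]]}}

```text
clock: 14.72
eef_pos: [494.6, -364.7, 113.0]
eef_rot: [3.141, 0.0, 0.913]
wrist_force: [0.3, -0.2, -1.5]
finger_gap: 32.3
finger_force: 20.0
```

```bash
sed -i "s/^    print('held'.*/    if len(Q): print('held',len(Q),((Q.min(0)+Q.max(0))\/2-t).round(1),(Q.mean(0)-t).round(1))/" h.py; python3 - <<'E'
from h import *
held(); go((*(POCK[2]+[-1.5,-.7]),110.5)); 
E
```

```text
held 2397 [1.2 2.1 4.5] [0.8 2.  0.2]
t 14.78 pos [ 495.8 -365.6  117. ] rot [3.136 0.    0.913] gap 32.6
[531.1 -83.6 110.5] shift [ 244.8 -144.5    5.6]
```

Request:
{"name": "arm_command", "arguments": {"plan": [[-1,0.0305,-0.0178,0,0],[-1,0.0305,-0.0178,0,0],[-1,0.0305,-0.0178,0,0],[-1,0.0305,-0.0178,0,0],[-1,0.0305,-0.0178,0,0],[-1,0.0305,-0.0178,0,0],[-1,0.0305,-0.0178,0,0],[-1,0.0305,-0.0178,0,0],[-1,0,0,0,0],[-1,0,0,0.02,0],[-1,0,0,0.025,0],[-1,0,0,0.0085,0],[-1,0,0,0,0],[-0.06,0,0,0,0],[-0.06,0,0,0,0],[-0.06,0,0,-0.01,0],[0.1,0,0,-0.025,0],[0.3,0,0,-0.025,0],[0.3,0,0,0,0],[0.3,0,0,0,0]]}}

```text
clock: 17.27
eef_pos: [530.8, -84.3, 117.3]
eef_rot: [-3.141, 0.0, 0.913]
wrist_force: [-0.1, 0.3, -1.2]
finger_gap: 61.2
finger_force: 0.0
```

```bash
python3 - <<'E'
from h import *
discs(); go((476.6,-259.5,110),(476.6,-259.5,10.5),(*(POCK[3]+[-1.5,-1.2]),110.5)); c,_=held()
E
```

```text
mat 132 [ 475.5 -258.9   14.8] ztop [10.9 18.4]
pock 98 [575.5 -23.3  60.4] ztop [57.4 62.4]
t 17.32 pos [530.6 -84.3 117. ] rot [-3.14e+00  1.00e-03  9.13e-01] gap 60.8
[ 476.6 -259.5  110. ] shift [-171.7   64.4    7. ]
[ 476.6 -259.5   10.5] shift [ 0.1  0.1 99.5]
[524.5 -30.5 110.5] shift [ 210.5 -102.3 -100. ]
pocketed 1637 [578.7 -25.1  59.4]
pocketed 1443 [585.6 -76.5  59.3]
pocketed 1268 [532.  -85.   59.6]
```

All three are pocketed flat, with their tops at about 59 mm. Now the fourth.

Request:
{"name": "arm_command", "arguments": {"plan": [[0.3,-0.0343,0.0129,0,0],[0.3,-0.0343,0.0129,0,0],[0.3,-0.0343,0.0129,0,0],[0.3,-0.0343,0.0129,0.002,0],[0.3,-0.0345,0.0129,0.005,0],[0.3,0,0,0.02,0],[0.3,0,0,0.035,0],[0.3,0,0,0.03,0],[0.3,0,0,0.0145,0],[0.3,0,0,0,0],[-1,0,0,0,0],[-1,0,0,0,0],[-1,0,0,0,0],[-1,0,0,0,0],[-1,0,0,-0.03,0],[-1,0,0,-0.04,0],[-1,0,0,-0.03,0],[-1,0,0,0,0]]}}

```text
clock: 19.62
eef_pos: [477.9, -260.2, 113.3]
eef_rot: [3.138, -0.0, 0.913]
wrist_force: [0.9, 0.7, -1.0]
finger_gap: 32.5
finger_force: 20.0
```

```bash
python3 - <<'E'
from h import *
held(); go((*(POCK[3]+[-1.5,-1.2]),110.5)); 
E
```

```text
held 2713 [2.  0.5 4.5] [3.2 0.9 4.7]
t 19.68 pos [ 477.2 -259.8  111.6] rot [ 3.14  -0.     0.913] gap 32.6
[524.5 -30.5 110.5] shift [ 210.3 -102.8    1. ]
```

Request:
{"name": "arm_command", "arguments": {"plan": [[-1,0.03,-0.0146,0,0],[-1,0.03,-0.0146,0,0],[-1,0.03,-0.0146,0,0],[-1,0.03,-0.0146,0,0],[-1,0.03,-0.0146,0,0],[-1,0.03,-0.0146,0,0],[-1,0.03,-0.0146,0,0],[-1,0,0,0,0],[-1,0,0,0.02,0],[-1,0,0,0.025,0],[-1,0,0,0.0085,0],[-1,0,0,0,0],[-0.06,0,0,0,0],[-0.06,0,0,0,0],[-0.06,0,0,-0.01,0],[0.1,0,0,-0.025,0],[0.3,0,0,-0.035,0],[0.3,0,0,-0.03,0.18],[0.3,0,0,0,0.18],[0.3,0,0,0,0.113]]}}

```text
clock: 22.18
eef_pos: [524.9, -31.0, 159.2]
eef_rot: [3.141, -0.001, 0.435]
wrist_force: [-0.1, -0.1, 0.1]
finger_gap: 61.0
finger_force: 0.0
```

```bash
python3 - <<'E'
from h import *
c,_=held(); discs(); s=manip.read_state(); print(s['joints'].round(2)); go((480.9,293.5,150),(480.9,293.5,19))
E
```

```text
pocketed 1106 [578.2 -25.   59.3]
pocketed 1057 [585.7 -76.4  59.3]
pocketed 950 [525.1 -31.6  59.4]
pocketed 906 [532.  -84.7  59.3]
pock 45 [592.7 -74.6  61.4] ztop [57.6 61.5]
[-0.13  0.29  1.65  0.    1.2   1.  ]
t 22.27 pos [524.8 -31.  158.8] rot [ 3.141e+00 -1.000e-03  4.380e-01] gap 61.0
[480.9 293.5 150. ] shift [  98.  -312.5    8.7]
[480.9 293.5  19. ] shift [-1.00e-01 -1.00e-01  1.31e+02]
```

Request:
{"name": "arm_command", "arguments": {"plan": [[0,0.0115,-0.039,0,0],[-0.1,0.0115,-0.039,0,0],[-0.2,0.0115,-0.039,0,0],[-0.2,0.0115,-0.039,0,0],[-0.2,0.0115,-0.039,0,0],[-0.2,0.0115,-0.039,0,0],[-0.2,0.0115,-0.039,0,0],[-0.2,0.0115,-0.039,0,0],[-0.2,0,0,0,0],[-0.2,0,0,0,0]], "newtons": 50}}

```text
clock: 23.52
eef_pos: [475.1, 290.0, 158.0]
eef_rot: [3.141, -0.0, 0.442]
wrist_force: [-0.3, -0.6, 0.6]
finger_gap: 37.4
finger_force: 0.0
```

```bash
python3 - <<'E'
from h import *
c=cam('wrist'); P=cloud(c); z=P[...,2]; t=manip.read_state()['eef_pos']
hm=(z>44)&(z<60)&(np.hypot(P[...,0]-525,P[...,1]-315)<120)&(c['z_map']>0)
hsv=cv2.cvtColor(c['img'],cv2.COLOR_BGR2HSV)
Q=P[hm]; print(len(Q),cv2.minAreaRect(Q[:,:2].astype(np.float32)))
# handle: along cup axis at x<-30
ang=np.deg2rad(25.3); ex=np.array([np.cos(ang),np.sin(ang)]); ey=np.array([-ex[1],ex[0]]); d=Q[:,:2]-[530.7,317.]
X,Y=d@ex,d@ey; h=(X<-32)&(X>-95)&(abs(Y)<25); print('handle X',np.percentile(X[h],[1,99]),'Y',np.percentile(Y[h],[1,50,99]),np.polyfit(X[h],Y[h],1), 'lip', np.percentile(X,[99.5]), 'Yspan',np.percentile(Y,[.5,99.5]))
go((474.7,290.5,11)); cv2.imwrite('pics/wrist5.png',c['img'])
E
```

```text
2020 ((524.0208129882812, 312.4897155761719), (144.69354248046875, 68.09744262695312), 24.725013732910156)
handle X [-79.84075279 -32.60735575] Y [-5.09017141 -1.21258816  2.65015817] [-3.28775306e-04 -1.21850620e+00] lip [64.33851297] Yspan [-35.32680161  32.53252819]
t 23.57 pos [475.3 289.7 158. ] rot [ 3.141 -0.     0.44 ] gap 38.0
[474.7 290.5  11. ] shift [-1.00e-01 -1.00e+00  1.47e+02]
```

View pics/wrist5.png

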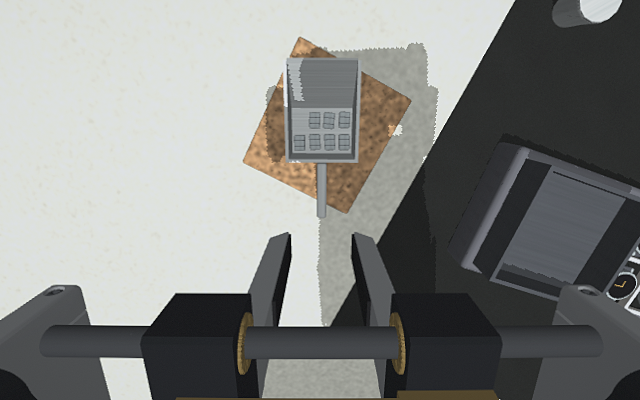

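The cup holds seven links. Its handle is at (321,190) in the picture and lines up with the fingers. I'll descend and grip it hard.

Request:
{"name": "arm_command", "arguments": {"plan": [[-0.2,0,0,0.03,0],[-0.2,0,0,0.04,0],[-0.2,0,0,0.04,0],[-0.2,0,0,0.025,0],[-0.2,0,0,0.012,0],[-0.2,0,0,0,0],[-1,0,0,0,0],[-1,0,0,0,0],[-1,0,0,0,0],[-1,0,0,0,0],[-1,0,0,-0.01,0],[-1,0,0,-0.02,0],[-1,0,0,0,0],[-1,0,0,0,0]], "newtons": 50}}

```text
clock: 25.32
eef_pos: [474.7, 290.3, 40.3]
eef_rot: [3.142, 0.001, 0.44]
wrist_force: [-0.0, -0.3, -2.1]
finger_gap: 8.8
finger_force: 50.0
```

```bash
cat >> h.py <<'E'
def tilt():
    "cup tilt from the handle's and cup's points beside the fingers, side view of the wrist cloud in tool x-z"
    s=manip.read_state(); Rm=R.from_euler('xyz',s['eef_rot']).as_matrix(); c=cam('wrist'); P=cloud(c); L=(P-s['eef_pos'])@Rm
    return s,c,P,L
E
python3 - <<'E'
from h import *
s,c,P,L=tilt(); print(s['eef_pos'],s['finger_gap'],s['wrist_force'])
m=(L[...,0]>20)&(L[...,0]<170)&(abs(L[...,1])<40)&(L[...,2]>-60)&(L[...,2]<10)&(c['z_map']>0)
for a in range(20,140,15):
    k=m&(L[...,0]>a)&(L[...,0]<a+15); print(a,k.sum(),(s['eef_pos'][2]-np.percentile(L[...,2][k],[2,50,98])).round(1) if k.any() else '')
go((481.8,59,170))
E
```

```text
[474.74177468 290.26515571  40.32704789] 8.809710430003479 [-0.04683656 -0.30162864 -2.10942459]
20 729 [83.4 81.8 75.2]
35 5903 [77.2 52.5 35.8]
50 3911 [76.9 42.6 35.3]
65 4253 [77.  43.1 35.3]
80 4600 [76.9 44.  35.6]
95 5654 [76.8 57.6 48.3]
110 7038 [76.9 71.5 62.9]
125 130 [75.1 74.4 72.9]
t 25.38 pos [474.6 290.2  40.1] rot [3.142e+00 1.000e-03 4.400e-01] gap 9.0
[481.8  59.  170. ] shift [ -92.1  212.3 -129.8]
```

The cup is held level: its rim is at 76.9 mm all along, and the wrist reads 2.1 N. Next I'll carry it to the dish.

Request:
{"name": "arm_command", "arguments": {"plan": [[-1,0,0,-0.015,0],[-1,0,0,-0.03,0],[-1,0,0,-0.035,0],[-1,0,0,-0.03,0],[-1,0,0,-0.02,0],[-1,-0.007,0.0163,0,0],[-1,-0.0115,0.0265,0,0],[-1,-0.0115,0.0265,0,0],[-1,-0.0115,0.0265,0,0],[-1,-0.0115,0.0265,0,0],[-1,-0.0115,0.0265,0,0],[-1,-0.0115,0.0265,0,0],[-1,-0.0115,0.0265,0,0],[-1,-0.0045,0.0105,0,0],[-1,0,0,0,0.08],[-1,0,0,0,0.08],[-1,0,0,0,0.08],[-1,0,0,0,0.077],[-1,0,0,0,0],[-1,0,0,0,0]]}}

```text
clock: 27.88
eef_pos: [482.0, 59.2, 170.6]
eef_rot: [-3.142, 0.0, 0.125]
wrist_force: [-0.7, -0.0, -1.4]
finger_gap: 8.5
finger_force: 50.0
```

```bash
python3 - <<'E'
from h import *
go((481.8,59,170)); c=cam('side'); cv2.imwrite('pics/side1.png',cv2.resize(c['img'][120:280,180:420],None,fx=3,fy=3))
E
```

```text
t 27.88 pos [482.   59.2 170.6] rot [-3.142  0.     0.125] gap 8.5
[481.8  59.  170. ] shift [-0.2  0.1  0.6]
```

View pics/side1.png

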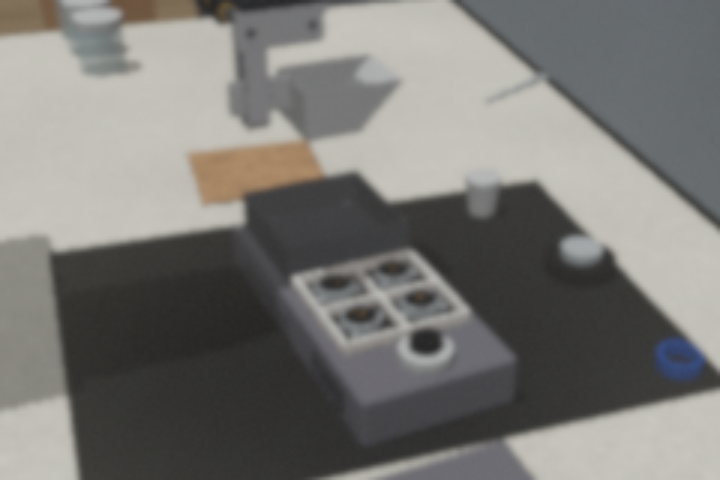

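The cup is level over the dish at about (330,90), and all four cases sit in their pockets. Now I'll ease the grip step by step so the cup pivots in the pads.

Request:
{"name": "arm_command", "arguments": {"plan": [[-1,0,0,0,0],[-1,0,0,0,0]], "newtons": 20}}

```text
clock: 28.18
eef_pos: [482.2, 59.2, 170.8]
eef_rot: [-3.142, 0.0, 0.123]
wrist_force: [0.2, 1.3, -2.3]
finger_gap: 8.9
finger_force: 20.0
```

Request:
{"name": "arm_command", "arguments": {"plan": [[-1,0,0,0,0],[-1,0,0,0,0],[-1,0,0,0,0]], "newtons": 12}}

```text
clock: 28.55
eef_pos: [482.1, 59.2, 170.8]
eef_rot: [3.142, 0.0, 0.123]
wrist_force: [0.5, -0.5, -3.0]
finger_gap: 9.3
finger_force: 12.0
```

```bash
cat >> h.py <<'E'
def rim():
    s,c,P,L=tilt(); m=(L[...,0]>15)&(L[...,0]<170)&(abs(L[...,1])<42)&(L[...,2]>-70)&(L[...,2]<130)&(c['z_map']>0)
    X=L[...,0][m];Z=-L[...,2][m]; print('gap',round(s['finger_gap'],2),'F',s['wrist_force'].round(2),'M',s['moment'].round(3))
    b=[(a,round(float(np.percentile(Z[(X>a)&(X<a+8)],98)),1),int(((X>a)&(X<a+8)).sum())) for a in range(15,140,8) if ((X>a)&(X<a+8)).sum()>40]
    print(b); return s,c,P,L
E
python3 -c "
from h import *
rim()"
```

```text
gap 9.26 F [ 0.5  -0.54 -2.99] M [ 0.025  0.075 -0.006]
[(15, 30.0, 1347), (23, 22.9, 2517), (31, 16.6, 1745), (39, 2.3, 1495), (47, -4.1, 1269), (55, -10.4, 1262), (63, -16.8, 1262), (71, -23.8, 1231), (79, -29.7, 1241), (87, -36.9, 1209), (95, -42.2, 591), (103, -119.7, 831), (111, -89.1, 1378), (119, -123.9, 371), (127, -125.5, 185)]
```

Request:
{"name": "arm_command", "arguments": {"plan": [[-1,0,0,0,0],[-1,0,0,0,0],[-1,0,0,0,0]], "newtons": 10}}

```text
clock: 28.98
eef_pos: [482.2, 59.2, 170.9]
eef_rot: [-3.142, -0.0, 0.123]
wrist_force: [-0.5, -1.1, -3.1]
finger_gap: 8.7
finger_force: 10.0
```

```bash
python3 -c "
from h import *
rim()"
```

```text
gap 8.71 F [-0.53 -1.06 -3.11] M [-0.002  0.098 -0.029]
[(15, 30.2, 1357), (23, 22.9, 2517), (31, 16.6, 1730), (39, 2.3, 1508), (47, -3.9, 1261), (55, -10.5, 1256), (63, -17.2, 1265), (71, -24.0, 1228), (79, -30.3, 1243), (87, -36.7, 1207), (95, -42.6, 594), (103, -119.8, 832), (111, -89.3, 1381), (119, -124.2, 371), (127, -125.7, 179)]
```

Static at about 39° with 10 N on the pads, so I'll ease the grip further.

Request:
{"name": "arm_command", "arguments": {"plan": [[-1,0,0,0,0],[-1,0,0,0,0],[-1,0,0,0,0]], "newtons": 7}}

```text
clock: 29.4
eef_pos: [482.2, 59.2, 170.8]
eef_rot: [3.142, 0.0, 0.123]
wrist_force: [-0.4, -0.4, -2.9]
finger_gap: 9.0
finger_force: 7.0
```

```bash
python3 -c "
from h import *
rim()"
```

```text
gap 9.02 F [-0.39 -0.39 -2.92] M [-0.007  0.045  0.023]
[(15, 27.7, 1832), (23, 19.1, 2550), (31, 3.8, 1464), (39, -4.7, 1318), (47, -12.8, 1155), (55, -20.7, 1182), (63, -29.1, 1146), (71, -37.0, 1099), (79, -45.1, 1150), (87, -52.5, 743), (95, -119.7, 871), (103, -120.0, 874), (111, -89.2, 1375), (119, -124.2, 369), (127, -125.6, 181)]
```

Request:
{"name": "arm_command", "arguments": {"plan": [[-1,0,0,0,0],[-1,0,0,0,0],[-1,0,0,0,0]], "newtons": 5}}

```text
clock: 29.82
eef_pos: [482.2, 59.2, 170.8]
eef_rot: [-3.142, 0.0, 0.123]
wrist_force: [-0.0, -0.5, -2.4]
finger_gap: 8.7
finger_force: 5.0
```

```bash
python3 -c "
from h import *
rim()"
```

```text
gap 8.74 F [-0.   -0.53 -2.44] M [0.037 0.057 0.006]
[(15, 12.4, 1894), (23, -27.7, 1038), (31, -49.7, 912), (39, -73.9, 1190), (47, -82.5, 755), (55, -94.7, 845), (63, -108.5, 800), (71, -119.9, 723), (79, -119.8, 813), (87, -119.9, 817), (95, -119.7, 886), (103, -119.9, 855), (111, -89.2, 1377), (119, -124.2, 368), (127, -125.3, 184)]
```

Request:
{"name": "arm_command", "arguments": {"plan": [[-1,0,0,0,0],[-1,0,0,0,0],[-1,0,0,0,0],[-1,0,0,0,0]], "newtons": 4}}

```text
clock: 30.38
eef_pos: [482.2, 59.2, 170.8]
eef_rot: [-3.142, -0.0, 0.123]
wrist_force: [-0.4, 0.4, -1.0]
finger_gap: 8.9
finger_force: 4.0
```

```bash
python3 -c "
from h import *
s,c,P,L=rim(); cv2.imwrite('pics/wrist6.png',c['img'])"
```

```text
gap 8.94 F [-0.39  0.4  -1.02] M [ 0.059  0.037 -0.043]
[(15, 12.4, 1876), (23, -27.4, 1044), (31, -49.3, 951), (39, -73.7, 1257), (47, -109.6, 679), (55, -104.9, 807), (63, -113.8, 785), (71, -113.4, 742), (79, -113.4, 810), (87, -113.2, 844), (95, -113.9, 856), (103, -119.8, 862), (111, -89.2, 1380), (119, -124.2, 372), (127, -125.6, 179)]
```

View pics/wrist6.png

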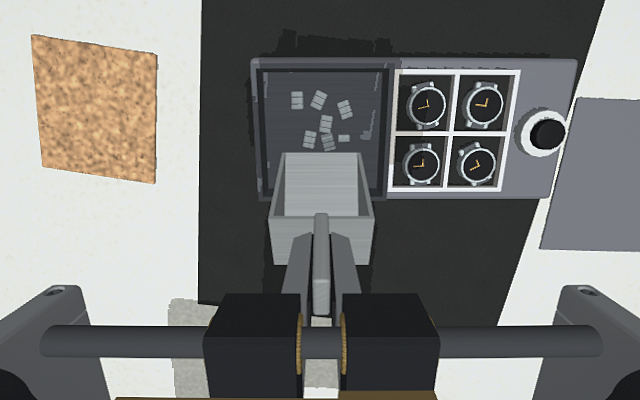

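The picture shows the cup empty and seven links in the dish at (297,100), (319,100), (346,110), (326,124), (309,139), (328,143) and (343,138). I'll carry the cup back with a firm grip.

Request:
{"name": "arm_command", "arguments": {"plan": [[-1,0,0,0,0],[-1,0,0,-0.02,0],[-1,0,0,-0.03,0],[-1,0,0,0,0],[-1,0.0138,-0.0319,0,0],[-1,0.0138,-0.0319,0,0],[-1,0.0138,-0.0319,0,0],[-1,0.0138,-0.0319,0,0],[-1,0.0138,-0.0319,0,0],[-1,0.0138,-0.0319,0,0],[-1,0.0138,-0.0319,0,0],[-1,0.0138,-0.0319,0,0],[-1,0,0,0,-0.08],[-1,0,0,0,-0.08],[-1,0,0,0,-0.08],[-1,0,0,0,-0.077],[-1,0,0,0,0]], "newtons": 40}}

```text
clock: 32.55
eef_pos: [560.3, 325.8, 219.3]
eef_rot: [3.142, 0.002, 0.439]
wrist_force: [-0.8, -0.9, -1.9]
finger_gap: 8.6
finger_force: 40.0
```

```bash
python3 -c "
from h import *
rim(); go((560,326,105))"
```

```text
gap 8.6 F [-0.82 -0.86 -1.86] M [-0.039  0.009 -0.01 ]
[(15, 12.4, 1875), (23, -27.8, 1047), (31, -50.0, 908), (39, -72.1, 786)]
t 32.6 pos [560.3 325.9 219.6] rot [3.142e+00 1.000e-03 4.380e-01] gap 8.7
[560. 326. 105.] shift [-1.000e-01 -3.000e-01  1.146e+02]
```

Request:
{"name": "arm_command", "arguments": {"plan": [[-1,0,0,0.03,0],[-1,0,0,0.035,0],[-1,0,0,0.03,0],[-1,0,0,0.018,0],[-1,0,0,0.005,0],[-1,0,0,0.005,0],[-1,0,0,0,0]]}}

```text
clock: 33.48
eef_pos: [563.1, 327.1, 103.2]
eef_rot: [-3.142, -0.01, 0.439]
wrist_force: [-2.5, -1.6, 29.3]
finger_gap: 8.9
finger_force: 40.0
```

Request:
{"name": "arm_command", "arguments": {"plan": [[-1,0,0,0,0],[-1,-0.005,0,0.006,0],[-1,-0.006,0,0.006,0],[-1,-0.008,0,0.005,0],[-1,-0.008,0,0.005,0],[-1,-0.008,0,0.004,0],[-1,-0.007,0,0.004,0],[-1,0,0,0,0]], "newtons": 7}}

```text
clock: 34.48
eef_pos: [522.7, 308.2, 68.9]
eef_rot: [-3.141, -0.002, 0.439]
wrist_force: [0.7, -0.0, -1.3]
finger_gap: 9.2
finger_force: 7.1
```

```bash
python3 -c "
from h import *
rim(); go()"
```

```text
gap 9.24 F [ 0.73 -0.01 -1.26] M [ 0.128 -0.102  0.042]
[(15, 15.6, 2030), (23, 4.6, 1402), (31, 0.1, 1371), (39, -4.5, 1206), (47, -9.2, 1232), (55, -13.6, 1239), (63, -18.0, 1259), (71, -22.8, 1309), (79, -27.3, 1314), (87, -31.9, 1209), (95, -64.8, 1222), (103, -67.2, 1265), (111, -67.2, 1320), (119, -67.3, 1366), (127, -67.0, 1382), (135, -67.1, 1428)]
t 34.52 pos [522.7 308.2  68.2] rot [-3.142e+00 -1.000e-03  4.390e-01] gap 8.7
```

Tilt is now about 30°, with the bottom edge roughly 12 mm above the pad and a little slip along the handle. I'll roll it down onto its floor.

Request:
{"name": "arm_command", "arguments": {"plan": [[-1,-0.007,0,0,0],[-1,-0.007,0,0,0],[-1,0,0,0.006,0],[-1,0,0,0.005,0],[-1,-0.005,0,0.004,0],[-1,-0.005,0,0.005,0],[-1,-0.005,0,0.005,0],[-1,-0.004,0,0.005,0],[-1,0,0,0,0],[-1,0,0,0,0]], "newtons": 7}}

```text
clock: 35.78
eef_pos: [492.6, 294.0, 37.9]
eef_rot: [3.142, 0.0, 0.44]
wrist_force: [0.7, 0.7, -1.8]
finger_gap: 8.8
finger_force: 7.0
```

```bash
python3 -c "
from h import *
rim(); go()"
```

```text
gap 8.81 F [ 0.71  0.72 -1.76] M [-0.003  0.038 -0.014]
[(15, 17.9, 3251), (23, 14.5, 1456), (31, 13.9, 1493), (39, 12.9, 1503), (47, 11.9, 1543), (55, 10.9, 1524), (63, 10.0, 1572), (71, 9.0, 1676), (79, 8.1, 1761), (87, 7.1, 1996), (95, 6.2, 2087), (103, 5.8, 930), (111, -32.1, 1711), (119, -32.4, 1797), (127, -33.1, 1830), (135, -35.8, 1904)]
t 35.83 pos [492.7 294.1  37.9] rot [-3.142  0.     0.44 ] gap 8.8
```

Request:
{"name": "arm_command", "arguments": {"plan": [[-1,-0.002,0,0.003,0],[-1,-0.001,0,0.003,0],[-1,0,0,0.002,0],[-1,0,0,0,0],[-0.6,0,0,0,0],[-0.4,0,0,0,0],[-0.4,0,0,-0.01,0],[-0.3,0,0,-0.03,0],[-0.3,0,0,-0.05,0],[-0.3,0,0,-0.03,0],[-0.3,0,0,0,0]]}}

```text
clock: 37.2
eef_pos: [490.8, 293.3, 152.8]
eef_rot: [-3.141, -0.005, 0.44]
wrist_force: [-0.2, -0.3, 0.4]
finger_gap: 32.9
finger_force: 0.0
```

```bash
python3 - <<'E'
from h import *
s,c,P,L=rim(); z=P[...,2]
hm=(z>40)&(z<60)&(np.hypot(P[...,0]-525,P[...,1]-315)<120)&(c['z_map']>0); Q=P[hm]; r=cv2.minAreaRect(Q[:,:2].astype(np.float32)); print(r, np.percentile(Q[:,2],[10,50,90,98]))
k=abs(Q[:,2]-47)<4; A=np.c_[Q[:,:2]-Q[:,:2].mean(0),np.ones(len(Q))][k]; print(np.linalg.lstsq(A,Q[k,2],rcond=None)[0])
hsv=cv2.cvtColor(c['img'],cv2.COLOR_BGR2HSV); pm=(hsv[...,1]>90)&(hsv[...,0]<25)&(abs(z-4)<8)&(np.hypot(P[...,0]-528,P[...,1]-311)<130); print('pad',cv2.minAreaRect(P[pm][:,:2].astype(np.float32)))
go(); t=cam('top'); cv2.imwrite('pics/top2.png',cv2.resize(t['img'][150:270,180:400],None,fx=3.6,fy=3.6,interpolation=cv2.INTER_CUBIC))
E
```

```text
gap 32.88 F [-0.18 -0.26  0.41] M [0.058 0.01  0.003]
[(15, -104.5, 518), (23, -104.2, 96), (31, -104.6, 101), (39, -104.8, 106), (47, -104.3, 103), (55, -104.4, 108), (63, -104.3, 107), (71, -104.5, 194), (79, -105.2, 621), (87, -105.2, 768), (95, -104.9, 762), (103, -105.8, 142)]
((520.420166015625, 306.9887390136719), (145.2209014892578, 68.15103912353516), 25.17506980895996) [41.99144375 47.03969674 53.15312873 54.16838359]
[-1.40639841e-02 -7.90308736e-03  4.68848978e+01]
pad ((531.0145263671875, 311.85284423828125), (128.66297912597656, 138.71580505371094), 87.8863525390625)
t 37.25 pos [490.1 292.9 150.8] rot [-3.142e+00 -2.000e-03  4.400e-01] gap 33.1
```

View pics/top2.png

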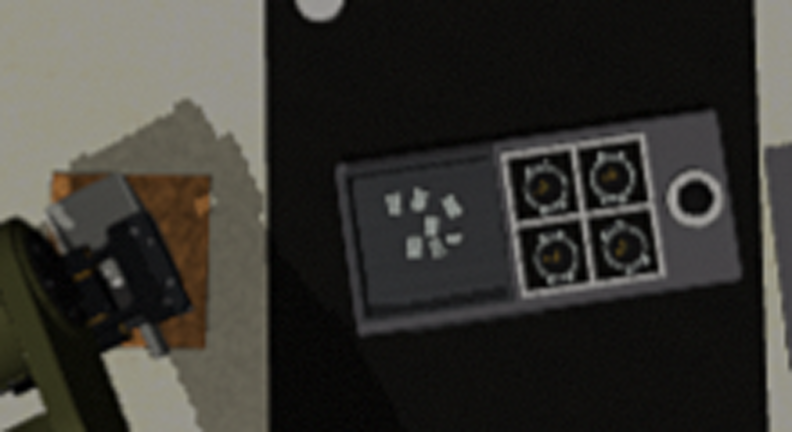

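The cup stands level and centred on the pad, at about (529,311) mm, with its rim at 47 mm. Seven links lie in the dish around (430,225), four cases are in the pockets, and the button is at (694,200). Next is the button.

Request:
{"name": "arm_command", "arguments": {"plan": [[-0.6,-0.0104,0.0385,0,0],[-1,-0.0104,0.0385,0,0],[-1,-0.0104,0.0385,0,0],[-1,-0.0104,0.0385,0,0],[-1,-0.0104,0.0385,0,0],[-1,-0.0104,0.0385,0,0],[-1,-0.0104,0.0385,0,0],[-1,-0.0104,0.0385,0,0],[-1,-0.0104,0.0385,0,0],[-1,-0.0104,0.0385,0,0],[-1,-0.0104,0.0385,0,0],[-1,0,0,0.03,0],[-1,0,0,0,0],[-1,0,0,0,0]], "newtons": 20}}

```text
clock: 39.05
eef_pos: [566.8, -138.8, 120.2]
eef_rot: [-3.141, 0.0, 0.44]
wrist_force: [0.6, -0.6, 0.8]
finger_gap: 0.6
finger_force: 0.0
```

```bash
python3 - <<'E'
from h import *
c=dict(np.load('top0.npz')); print(onplane(c,[[372.8,205.6]],63.)); go((566.8,-139.1,64),(566.8,-139.1,56))
c,P=held(); L=P[...,2]; m=(c['z_map']>0)&(L>59)&(L<67)&(np.hypot(P[...,0]-566.8,P[...,1]+139.1)<25); Q=P[m]; print(m.sum(),((Q.min(0)+Q.max(0))/2).round(1),np.median(Q[:,2]) if len(Q) else 0)
z=P[...,2]; r=c['img'].min(2); cv2.imwrite('pics/wrist7.png',c['img'])
E
```

```text
[[ 562.9443485  -139.36800958   63.        ]]
t 39.05 pos [ 566.8 -138.8  120.2] rot [-3.141  0.     0.44 ] gap 0.6
[ 566.8 -139.1   64. ] shift [-0.1  0.3 56.2]
[ 566.8 -139.1   56. ] shift [0. 0. 8.]
held 283 [9.1 4.  6.3] [9.1 4.  8.1]
pocketed 1530 [579.1 -25.5  59.3]
pocketed 1390 [586.  -76.9  59.4]
pocketed 1297 [525.4 -32.4  59.3]
pocketed 1177 [532.  -85.2  59.4]
381 [ 569.5 -137.6   63. ] 66.33119202320981
```

View pics/wrist7.png

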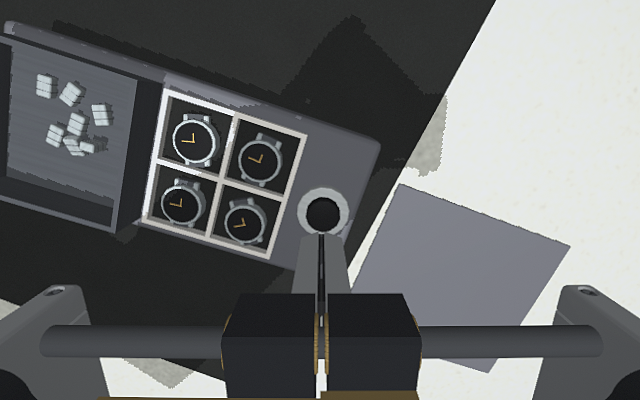

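The button at (322,212) is right ahead of the closed fingertips. The cases and links are all in place, so I'll press.

Request:
{"name": "arm_command", "arguments": {"plan": [[-1,0,0,0.025,0],[-1,0,0,0.025,0],[-1,0,0,0.006,0],[-1,0,0,0.004,0],[-1,0,0,0.004,0],[-1,0,0,0,0],[-1,0,0,0,0]]}}

```text
clock: 39.98
eef_pos: [567.5, -139.0, 60.6]
eef_rot: [3.14, -0.002, 0.44]
wrist_force: [-18.9, 6.8, 38.6]
finger_gap: 0.6
finger_force: 19.8
```

```bash
python3 -c "
from h import *
go(); print(manip.read_state()['wrist_force'])"
```

```text
t 39.98 pos [ 567.5 -139.    60.6] rot [ 3.14e+00 -2.00e-03  4.40e-01] gap 0.6
[-18.89403025   6.80436044  38.58690759]
```

Stopped at 60.6 mm with 39 N, so a finger is catching on the collar. I'll lift off and find the button's centre exactly.

Request:
{"name": "arm_command", "arguments": {"plan": [[-1,0,0,-0.01,0],[-1,0,0,-0.03,0],[-1,-0.02,0,-0.03,0],[-1,-0.02,0,0,0],[-1,0,0,0,0],[-1,0,0,0,0]]}}

```text
clock: 40.72
eef_pos: [531.1, -156.0, 126.1]
eef_rot: [3.141, -0.001, 0.44]
wrist_force: [0.3, 1.1, 0.5]
finger_gap: 0.5
finger_force: 0.0
```

```bash
python3 - <<'E'
from h import *
c=cam('wrist'); P=cloud(c); px=proj(c,[[566.8,-139.1,60]])[0]; print(px)
v,u=np.mgrid[0:400,0:640]; near=np.hypot(u-px[0],v-px[1])<45
g=c['img'].astype(int); mx=g.max(2); mn=g.min(2)
w=(near&(mn>150)).astype(np.uint8); n,l,s,ce=cv2.connectedComponentsWithStats(w); k=1+np.argmax(s[1:,4])
cnt=max(cv2.findContours((l==k).astype(np.uint8),cv2.RETR_EXTERNAL,cv2.CHAIN_APPROX_NONE)[0],key=len); e=cv2.fitEllipse(cnt); print('ring',e)
zr=np.median(P[...,2][l==k]); print('ring z',zr, onplane(c,[e[0]],zr))
b=(near&(mx<60)).astype(np.uint8); n,l2,s,ce=cv2.connectedComponentsWithStats(b); print(s[1:,4],ce[1:].round(1))
k=1+np.argmax(s[1:,4]); zz=P[...,2][l2==k]; print('black z',np.percentile(zz,[2,10,50,90]))
for h in(45,50,55,58,60,61,62,63,64,66): 
    m=near&(P[...,2]>h-.5)&(P[...,2]<h+.5); q=P[m]; print(h,m.sum(),((q.min(0)+q.max(0))/2).round(1) if m.any() else '',np.ptp(q,axis=0).round(0) if m.any() else '')
cv2.imwrite('pics/btn.png',cv2.resize(c['img'][int(px[1])-50:int(px[1])+50,int(px[0])-60:int(px[0])+60],None,fx=5,fy=5)); go()
E
```

```text
[320.18709787 165.78810995]
ring ((322.17694091796875, 162.7206573486328), (50.30695724487305, 50.674652099609375), 82.14740753173828)
ring z 57.47239199641423 [[ 569.31597901 -139.6814396    57.472392  ]]
[  1   2 922 442  19] [[282.  142. ]
 [281.  144.5]
 [322.  164.4]
 [356.4 178.8]
 [277.1 157.1]]
black z [63.35625467 66.15733928 67.34383737 68.25315919]
45 1434 [ 562.8 -139.3   45. ] [77. 64.  1.]
50 8 [ 565.6 -126.9   49.9] [48. 39.  1.]
55 105 [ 566.  -132.5   55. ] [47. 58.  1.]
58 480 [ 568.8 -139.6   58. ] [43. 42.  1.]
60 2 [ 577.1 -133.2   60.5] [10. 13.  0.]
61 3 [ 578.6 -136.    60.9] [ 6. 16.  1.]
62 5 [ 575.4 -131.8   62.1] [13. 12.  1.]
63 7 [ 578.4 -137.6   63. ] [ 7. 20.  1.]
64 18 [ 568.4 -139.7   64. ] [27. 27.  1.]
66 118 [ 568.5 -139.6   66. ] [27. 26.  1.]
t 40.77 pos [ 531.1 -155.9  125.8] rot [-3.142 -0.     0.44 ] gap -0.1
```

View pics/btn.png

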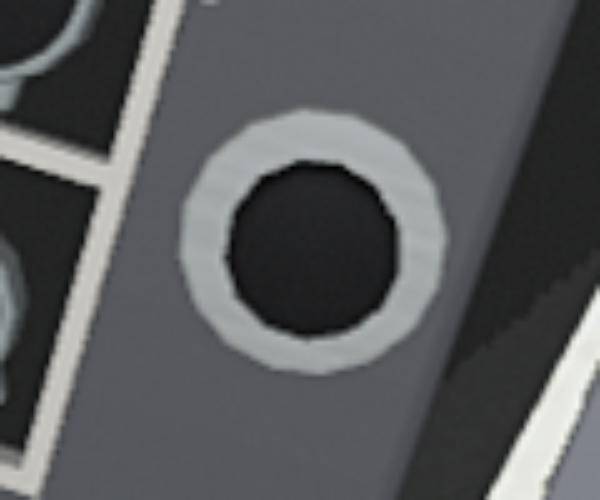

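The collar top reads about 58 mm and the black button top 64–67 mm, centred near (568,-139.5). I'll press again in steps and watch the force, to tell the spring from the stop.

Request:
{"name": "arm_command", "arguments": {"plan": [[-1,0.02,0,0,0],[-1,0.02,0.0005,0.02,0],[-1,0,0,0.025,0],[-1,0,0,0.0125,0],[-1,0,0,0,0],[-1,0,0,0,0],[-1,0,0,0,0]]}}

```text
clock: 41.65
eef_pos: [567.3, -139.8, 69.2]
eef_rot: [3.141, -0.001, 0.44]
wrist_force: [0.7, -0.3, 0.9]
finger_gap: 0.5
finger_force: 0.0
```

Request:
{"name": "arm_command", "arguments": {"plan": [[-1,0,0,0.002,0],[-1,0,0,0,0],[-1,0,0,0,0]]}}

```text
clock: 42.02
eef_pos: [567.1, -139.7, 66.6]
eef_rot: [3.141, -0.0, 0.44]
wrist_force: [1.0, -0.9, 2.3]
finger_gap: 0.3
finger_force: 0.9
```

Request:
{"name": "arm_command", "arguments": {"plan": [[-1,0,0,0.002,0],[-1,0,0,0,0],[-1,0,0,0,0]]}}

```text
clock: 42.4
eef_pos: [567.1, -139.7, 64.5]
eef_rot: [3.141, -0.0, 0.44]
wrist_force: [1.3, -1.3, 3.0]
finger_gap: 0.4
finger_force: 1.5
```

Request:
{"name": "arm_command", "arguments": {"plan": [[-1,0,0,0.002,0],[-1,0,0,0,0],[-1,0,0,0,0]]}}

```text
clock: 42.78
eef_pos: [567.1, -139.7, 62.5]
eef_rot: [3.141, -0.0, 0.44]
wrist_force: [2.0, -2.2, 3.7]
finger_gap: 0.5
finger_force: 2.1
```

Request:
{"name": "arm_command", "arguments": {"plan": [[-1,0,0,0.002,0],[-1,0,0,0,0],[-1,0,0,0,0]]}}

```text
clock: 43.15
eef_pos: [567.2, -139.7, 61.2]
eef_rot: [3.141, -0.001, 0.44]
wrist_force: [-1.4, -1.1, 12.6]
finger_gap: 0.3
finger_force: 6.2
```

The force rises as a soft spring from about 67 mm down to 61 mm, then meets a hard stop. So the button bottoms out there, and it was fully in on both presses. I'll let go and retreat.

Request:
{"name": "arm_command", "arguments": {"plan": [[-1,0,0,0,0],[-1,0,0,-0.01,0],[-1,0,0,-0.03,0],[-1,0,0,-0.04,0],[-1,-0.03,0.03,-0.03,0],[-1,-0.04,0.04,0,0],[-1,-0.04,0.04,0,0],[-1,-0.04,0.04,0,0],[-1,0,0,0,0],[-1,0,0,0,0]]}}

```text
clock: 44.4
eef_pos: [494.9, -338.5, 169.9]
eef_rot: [-3.14, 0.0, 0.44]
wrist_force: [0.7, -0.2, 0.2]
finger_gap: 0.0
finger_force: 0.0
```

```bash
python3 - <<'E'
from h import *
go(); c,P=discs(); z=P[...,2]
print('button z',np.median(z[203:208,371:375]))
m=np.zeros((400,640),bool); m[180:262,180:250]=1; k=m&(z>40)&(z<60); print('cup',cv2.minAreaRect(P[k][:,:2].astype(np.float32)))
t=c['img']; a=cv2.resize(t[165:250,180:400],None,fx=3.6,fy=3.6,interpolation=cv2.INTER_CUBIC); cv2.imwrite('pics/fin.png',a)
E
```

```text
t 44.4 pos [ 494.9 -338.5  169.9] rot [-3.14  0.    0.44] gap 0.0
pock 109 [584.1 -75.8  60.6] ztop [57.5 61.7]
pock 101 [575.7 -24.6  61. ] ztop [57.3 62.2]
pock 106 [530.  -84.2  60.4] ztop [57.3 62.6]
pock 101 [524.3 -30.3  60.4] ztop [57.5 62.1]
button z 68.09634611650381
cup ((518.959716796875, 307.61822509765625), (144.07925415039062, 70.42755889892578), 25.533367156982422)
```

View pics/fin.png

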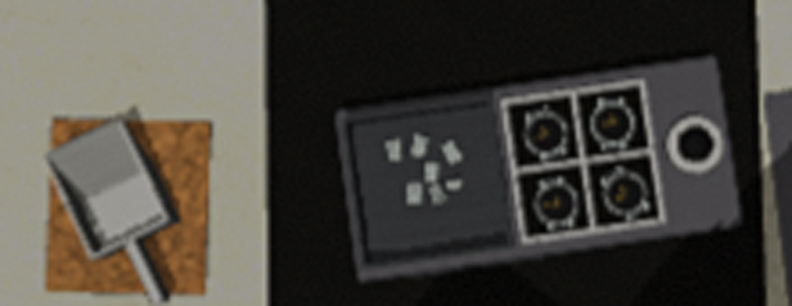

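The empty cup stands on the pad at (110,185), seven links are in the dish around (430,170), four cases are in their pockets, and the button is up. Handing in.

```bash
python3 -c "
from h import *
print(ticket.sign_off())"
```

```text
the job is handed in; nothing more can be done
None
```

The job is handed in (no verdict came back): all seven links are in the dish, all four cases lie flat in their own pockets, the empty cup stands upright on its pad, and the start button was pressed to its stop and came back up.

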